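Lock the blade arm of the board cutter

ROBOT

A 6-joint arm with a two-finger parallel gripper is mounted at the origin on a cart in front of the work surface, level with it; the furniture and walls round the work are solid. World frame = base frame: x ahead of the robot, y to its left, z up, the work surface at z = 0. Lengths are in m, angles in rad, forces in N, time in s.
With the tool pointing down it reaches from about 0.375 to 0.925 m from the base axis. Payload 5.7 kg.
Tool frame: the origin (TCP) lies at the very end of the fingers, on their centre line; the grasp point (between the pads) lies 19 mm behind it; z points along the fingers, y is the line along which they close (so a half turn about z gives the same grasp; the last joint's range is limited). The gripper opens to 85 mm and grips with 20 to 120 N. Pads are 22 mm wide; open, the fingers measure 114 mm over their backs; the gripper's body (76 mm by 85 mm) begins 54 mm behind the grasp point. The pads swing forward as they close: fully open they stand 13 mm farther back than shut.
Start: joints at [1.117, 0.359, 1.51, -0, 1.272, -0.115], TCP at [0.199, 0.566, 0.231] pointing down, gripper open.
Joint ranges: [-2.97, 2.97], [-1.01, 2.36], [0.21, 2.38], [-0.96, 4.11], [0.2, 2.71], [-2.98, 2.98]. Speed limits (rad/s): [2.39, 2.39, 3.14, 3.14, 3.14, 3.14].

INTERFACE

Orientations are given as a unit quaternion [w, x, y, z].
In Python, from bench import get_obs, read_camera, camera_params, sign_off, outline_of, pinpoint gives the robot as it stands.
- The arm moves only by the tool carry_out, never from a script. Its argument "series" is a list of rows, each an object with "translation": the shift along the tool's x, y, z in m, a list of three; "turn": the turn, a rotation vector about the tool's x, y, z in degrees, a list of three; "grip": the closure, from -1 (fully open) to 1 (shut). In form: [{"translation": [tx, ty, tz], "turn": [rx, ry, rz], "grip": grip}, ...]. A call has 1 to 5 rows; each row is the pose to reach, as a shift and turn from the pose commanded when the call began, along the tool's axes at that moment; what a row does not reach only later rows make up. A row lasts 1/10 s, in which the tool goes at most 50 mm and 8.59 degrees, less where a joint would pass 70% of its speed; a pose out of reach is approached as far as the arm can. A call with a gripper value outside its range is refused whole. The fingers move at their own pace and stop on an object; "grip_force" is the grip in N (left out, the last holds). Time passes only in rows, so rows that repeat a pose let the fingers close. It gives the time, the measured TCP pose, the force, the opening and the grip force at its end, in the units of the state.
- get_obs(): the state, without advancing time (a new reading comes with each control period).
- read_camera(name): name is "scene" or "top" or "wrist"; returns (picture, depth): 480x640x3 uint8, blue, green, red; 480x640 float32, m along the optical axis (not along the pixel's ray), 0 where there is no reading.
- camera_params(name): a dict with "vertical_fov" (degrees; the focal length in pixels is half the picture's height over the tangent of half this angle, whatever the lens; pixels are square), "cx", "cy" (the principal point, pixels), "D" ([k1, k2, p1, p2, k3] as OpenCV has them; the pictures are not rectified), "rvec" (rotation vector, rad) and "tvec" (3), from world to camera coordinates, as OpenCV has them. Camera axes: x right, y down, z forward; pixel columns grow to the right and rows downward; lengths in m; the calibration is good to about 2 mm. A picture is of the moment at which its call begins: read the wrist's pose just before it. camera_params takes no time and is no camera call; for the wrist camera it gives the pose at the moment of the call.
- sign_off(): hands the job in; it is judged then, once.
Trained networks look in the newest picture that a camera, given by its name, has taken for a name from the list of things; names that differ only in an ending like _2 or _b are one class to them, and where a whole thing is asked for, a point or a joint stands for the part that bears it (a point fixed in the world has none). Each returns a list of dicts, best first, with "p" (0 to 1); they miss things now and then, are a little off and sometimes report something else, mostly with a low value. They report only what shows in the picture. A call takes as long as a camera call.
- outline_of(target, camera): "mask" (480x640 bool, what is visible of it) and "at" ([column, row] in pixels, amid what is visible of it).
- pinpoint(target, camera): "at" ([column, row] in pixels: a listed point, or the origin of a listed thing).
The state is a dict: "time": time; "joints": joint angles; "qvel": joint speeds; "joint_torque": joint torques, N m; "position": TCP position; "eef_rot": TCP orientation; "force": force on the tool from outside, world axes, zero at the start; "ft_torque": the same for the moment, N m; "width": finger opening in m; "gripper_force": force on a finger pad.
Only numpy, scipy, OpenCV 4.12 (cv2) and the standard library are available. Lean on these libraries where they do the work, as an engineer would, in place of code of your own. Each camera call takes 0.05 s, during which the arm holds its last target. There are 200 camera calls.

TASK

The small board cutter on the bench was left with its blade arm up: make it safe. Push the blade arm all the way down with the fingertips; then press the lock's spring catch fully down with one fingertip and keep it fully down while the other fingertip pushes the knob of the locking bolt all the way across, so that the bolt lies over the arm. Then let go, so that the catch springs up behind the bolt and the arm stays locked; do not raise the arm any further, and leave the loose things on and around the cutter where they lie.

Things in the scene. Friction and masses are not known exactly. Their poses are not given: they have to be found in the camera images.
- cutter: Fixed bench board cutter: wooden board 220 x 214 mm, top 26 mm above the bench. Origin under the board at bench level; x along the cut to the far end, y to the left, away from the blade arm; turned by -0.35 to 0.05 rad. The blade arm, 18 mm wide, runs along y = -131 mm; its pivot is at x = +100 mm, 22 mm above the bench; lying down, its top is at 33 mm, the keeper staple on it at 51 mm.
- blade_arm (a joint): Blade arm hinge, rad: 0 = fully down on its stop, grows as the arm rises (starts at 0.35 to 0.55). A friction hinge: the arm stays where it is left; about 3 to 4 N on the grip push it down.
- grip_top (a point): Point on the top of the arm's black round grip (grip 95 mm long, 27 mm thick, its middle 283 mm from the pivot), 280 mm from the pivot; 39 mm above the bench when the arm is down.
- lock_bed (a point): Point on the board top, on the line of the lock (cutter x = -75 mm, y = +12 mm), axes as the cutter. The lock is a flat steel slide bolt along this line: from left to right the catch plate, the bolt with its upright knob, a front staple (105 to 118 mm right of the plate's middle, top 49 mm above the bench). Between plate and knob nothing is higher than 46 mm, so a fingertip fits there behind the knob.
- lock_bolt (a joint): Bolt slide, m: 0 = withdrawn (start), 0.030 = all the way across, over the arm and through its keeper staple; moves along cutter -y (right, towards the arm). Rubs with about 1.5 N, stays where it is left. The catch's tooth blocks it until the catch is pressed by more than about 6 mm.
- bolt_knob (a point): Centre of the top of the bolt's upright steel knob, a plain cylinder 15 mm thick and 31 mm high above the bar, top 76 mm above the bench; moves with the bolt.
- safety_catch (a joint): Spring catch, m: 0 = up, 0.009 = fully down on its stop. Sprung: 3 N to start, 7 N fully down; springs up when let go. Once the bolt has left its start the tooth can only come up again when the bolt is all the way across (last 2.5 mm), where it locks behind the bolt's tail.
- catch_pad (a point): Centre of the top of the ribbed flat catch plate, 50 mm long along the bolt's line (cutter y), 26 mm wide, 61 mm above the bench when up, 52 mm when fully down; it moves straight down. The knob's near side is 56.5 mm to the right (cutter -y) of this point at the start, and 86.5 mm when the bolt is across.
- webbing_roll: Loose bystander: roll of jute webbing, 83 x 91 x 50 mm, on the far left of the board. Origin at its underside.
- chalk_white: Loose bystander: flat white chalk, 44 x 50 x 8 mm, on the board near the finger guard.
- flat_pencil: Loose bystander: flat red pencil, 170 mm, lying across the board about 50 mm beyond the lock's line.
- oak_block: Loose bystander: hardwood block, 42 x 85 x 30 mm, on the bench just in front of the board, left of the middle.
- tack_dish: Loose bystander: steel dish of tacks, 93 mm across, 24 mm high, on the bench to the right of the cutter.
- button_press: Obstacle, always in the same place: fixed hand press to the right of the cutter. Origin at the bench, under its ram side; base plate x -28 to +142 mm, y +-55 mm; column and head 216 mm high; its raised lever (radius 11 mm) slopes up towards the robot to a knob at x -142 to -86 mm, y +-16 mm, 320 to 370 mm high. Pass it on the robot's side or above.

How it is judged:
On the way, in this order (a step that is already met when the one before it is completed fails the run):
1. the blade arm is pushed fully down, the bolt still withdrawn (value of joint blade_arm below 0.02 rad and value of joint lock_bolt below 0.004 m), for 0.1 s.
2. with the catch held fully down by the fingers, the fingers push the bolt across (value of joint safety_catch above 0.0066 m and contact force between the fingers and safety_catch above 0.5 N and contact force between the fingers and lock_bolt above 0.3 N and value of joint lock_bolt between 0.008 and 0.026 m), for 0.04 s.
At the end, for the whole second after the job is handed in: The blade arm is down (within 0.04 rad of its stop), the bolt is across over it (at least 27 of its 30 mm), and the catch has sprung up behind it (within 2 mm of fully up), all let go and at rest (value of joint blade_arm below 0.04 rad and value of joint lock_bolt above 0.027 m and value of joint safety_catch below 0.002 m and velocity of joint blade_arm below 0.02 rad/s); the robot touches nothing.
It fails at once if the bolt is pushed out while the arm is still up (value of joint lock_bolt above 0.006 m and value of joint blade_arm above 0.07 rad).
It fails at once if the catch is let up while the bolt is part way across (value of joint lock_bolt between 0.005 and 0.026 m and value of joint safety_catch below 0.0063 m).
It fails at once if the blade arm is raised further than it stood (value of joint blade_arm above 0.59 rad).
It fails at once if a loose bystander is moved by more than 15 mm (distance of any of webbing_roll, chalk_white, flat_pencil, oak_block, tack_dish from where it was at the start of the episode above 0.015 m).
It also fails if it takes over 51 s, if anything falls off the work surface, if the arm or the gripper's body presses on something with over 40 N, if the wrist force passes 120 N, or if a joint passes its speed limit or range.

## Working session

There is one attempt and no reset: what is moved stays moved. The work goes in short steps, Python scripts to look and compute and a tool call to move; the robot and the scene stay as the last step left them, time stands still between calls to the robot, and variables do not carry over. Pictures are saved under pics/ and viewed, at most 10 in all, crops included, and the job is handed in when it is done.

Besides the shell and the picture viewer there is one more tool, called after "Request:" in YAML: its name, and indented under it one key for each argument. carry_out: Moves the arm, as the interface text tells. Its arguments: {"type":"object","properties":{"series":{"type":"array","items":{"type":"object","properties":{"translation":{"type":"array","items":{"type":"number"}},"turn":{"type":"array","items":{"type":"number"}},"grip":{"type":"number"}}}},"grip_force":{"type":"number"}},"required":["series"]}

```bash
ls; mkdir -p pics
cat > h.py <<'E'
import numpy as np, cv2
from bench import *
def cam(n):
    p=camera_params(n); f=240/np.tan(np.radians(p["vertical_fov"])/2)
    K=np.array([[f,0,p["cx"]],[0,f,p["cy"]],[0,0,1.]]); R=cv2.Rodrigues(np.array(p["rvec"],float))[0]
    return K,np.array(p["D"],float),R,np.array(p["tvec"],float).ravel()
def ray(n,uv,c=None):
    K,D,R,t=c or cam(n); q=cv2.undistortPoints(np.array([[uv]],float),K,D)[0,0]
    return -R.T@t, R.T@np.array([q[0],q[1],1.])
def atz(n,uv,z,c=None):
    o,d=ray(n,uv,c); return o+d*(z-o[2])/d[2]
def atd(n,uv,dep,c=None):
    o,d=ray(n,uv,c); u,v=map(int,np.round(uv)); w=dep[v-2:v+3,u-2:u+3]; w=w[w>0]
    return o+d*np.median(w) if len(w) else None
E
cat > a.py <<'E'
from h import *
np.set_printoptions(precision=4,suppress=True)
o=get_obs(); print(o["time"],o["position"],o["eef_rot"],o["joints"])
Z=dict(cutter=0,grip_top=None,lock_bed=.026,bolt_knob=.076,catch_pad=.061)
for n in ("top","scene"):
    im,d=read_camera(n); cv2.imwrite(f"pics/{n}0.png",im)
    for k,z in Z.items():
        r=pinpoint(k,n)[:1]
        for x in r: print(n,k,round(x["p"],2),np.array(x["at"]),"z:",atz(n,x["at"],z) if z is not None else "", "d:",atd(n,x["at"],d))
E
python3 a.py
```

```text
pics
0.0 [0.1991 0.5653 0.2304] [-0.0003  0.1686  0.9857 -0.0009] [ 1.1169  0.3595  1.5115 -0.      1.2725 -0.1151]
top cutter 0.33 [232.3 226.7] z: [0.5698 0.4101 0.    ] d: [0.5655 0.4048 0.0327]
top grip_top 0.77 [288.3 288.6] z:  d: [0.4326 0.277  0.1571]
top lock_bed 0.97 [233.4 249.3] z: [0.5173 0.4024 0.026 ] d: [0.5143 0.3968 0.0613]
top bolt_knob 0.77 [258.4 250.2] z: [0.5114 0.3431 0.076 ] d: [0.5138 0.3462 0.0472]
top catch_pad 0.56 [228.4 246.6] z: [0.52   0.4074 0.061 ] d: [0.5199 0.4073 0.0616]
scene cutter 0.87 [250.2 245.8] z: [0.5833 0.3873 0.    ] d: [0.4174 0.2692 0.1585]
scene grip_top 0.98 [247.6 243.6] z:  d: [0.4172 0.2734 0.1614]
scene lock_bed 0.9 [223.8 253.6] z: [0.5142 0.3995 0.026 ] d: [0.3746 0.2861 0.1685]
scene catch_pad 0.87 [222.5 240.7] z: [0.5096 0.3948 0.061 ] d: [0.5099 0.395  0.0607]
```

```bash
python3 -c "
import cv2
a=cv2.imread('pics/top0.png')[120:360,100:420];cv2.imwrite('pics/t1.png',cv2.resize(a,None,fx=2.5,fy=2.5,interpolation=2))
a=cv2.imread('pics/scene0.png')[130:370,100:420];cv2.imwrite('pics/s1.png',cv2.resize(a,None,fx=2.5,fy=2.5,interpolation=2))"
```

```text
(no output)
```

View pics/t1.png

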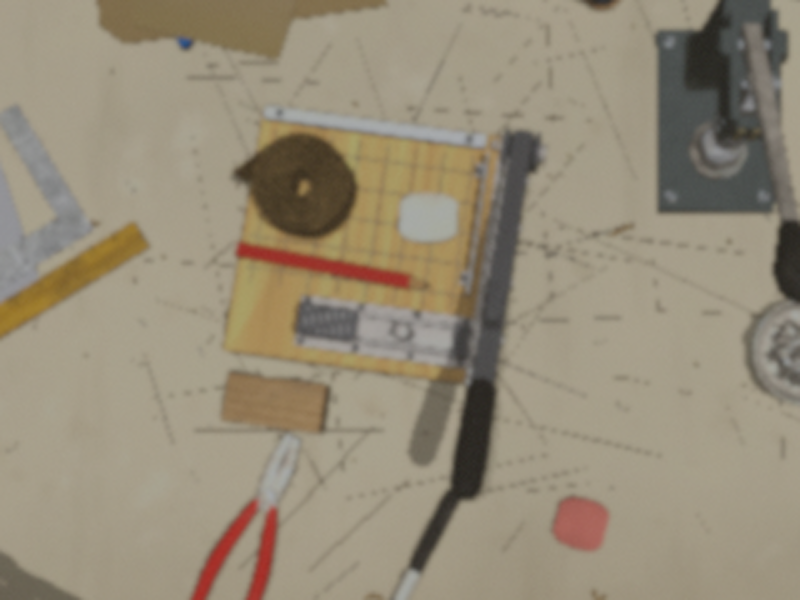

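View pics/s1.png

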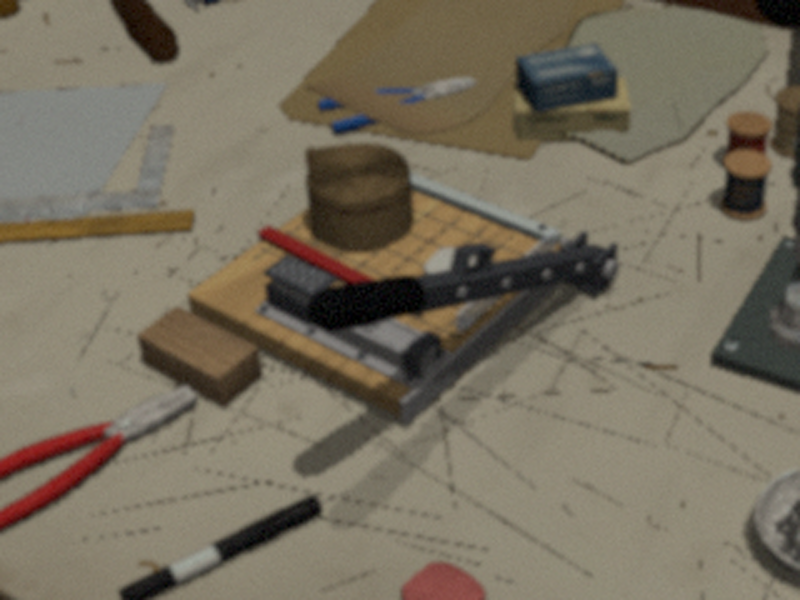

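The top crop shows the knob at about full-picture (261,252), the catch plate at (231,248), and the arm running from (308,176) to (288,310). The scene crop shows the arm up, with the grip hiding the knob from that camera. Next: fit the cutter's pose.

```bash
cat > b.py <<'E'
from h import *
np.set_printoptions(precision=4,suppress=True)
f=lambda x,y:(100+x/2.5,120+y/2.5)
c=cam("top")
P={"BL":(225,350,.026,-110,107),"BR":(465,380,.026,-110,-107),"FL":(264,112,.029,110,107),"FR":(487,140,.029,110,-107),
"catch":(328,321,.061,-75,None),"knob":(402,330,.076,-75,None),"pivot":(520,145,.035,100,-131)}
A=[];B=[]
for k,(x,y,z,cx,cy) in P.items():
    w=atz("top",f(x,y),z,c); print(k,w)
    if cy is not None: A.append([cx/1e3,cy/1e3]);B.append(w[:2])
A=np.array(A);B=np.array(B)
a=A-A.mean(0);b=B-B.mean(0)
th=np.arctan2((a[:,0]*b[:,1]-a[:,1]*b[:,0]).sum(),(a*b).sum())
R=np.array([[np.cos(th),-np.sin(th)],[np.sin(th),np.cos(th)]]);t=B.mean(0)-R@A.mean(0)
print("yaw",th,"t",t,"res mm",(B-(A@R.T+t))*1e3)
for k in("catch","knob"):
    x,y,z=P[k][:3]; print(k,"in cutter",R.T@(atz("top",f(x,y),z,c)[:2]-t))
for s,p in (("lock y12",(-.075,.012)),("grip280 down",(-.18,-.131))): print(s,R@p+t)
import pickle
E
python3 b.py
```

```text
BL [0.494  0.4949 0.026 ]
BR [0.4689 0.2887 0.026 ]
FL [0.7027 0.467  0.029 ]
FR [0.6784 0.2713 0.029 ]
catch [0.5162 0.4015 0.061 ]
knob [0.5077 0.3381 0.076 ]
pivot [0.6727 0.2423 0.035 ]
yaw -0.11029974228952075 t [0.5863 0.3811] res mm [[ 5.2352 -4.6404]
 [ 3.6387  1.8219]
 [-4.7839 -8.3389]
 [-5.4678  8.6929]
 [ 1.3778  2.4645]]
catch in cutter [-0.0719  0.0125]
knob in cutter [-0.0734 -0.0513]
lock y12 [0.5131 0.4013]
grip280 down [0.393  0.2707]
```

Request:
carry_out:
  series:
    - {"translation": [-0.035, -0.027, 0], "turn": [0, 0, -4], "grip": 1}
    - {"translation": [-0.07, -0.053, 0], "turn": [0, 0, -8], "grip": 1}
    - {"translation": [-0.105, -0.08, 0], "turn": [0, 0, -12.8], "grip": 1}
    - {"translation": [-0.14, -0.106, 0], "turn": [0, 0, -12.8], "grip": 1}
    - {"translation": [-0.175, -0.133, 0], "turn": [0, 0, -12.8], "grip": 1}

```text
time: 1.1
position: [0.321, 0.381, 0.2315]
eef_rot: [0.0, 0.057, 0.998, 0.0]
force: [0.5, 0.6, 0.0]
width: 0.0121
gripper_force: 0.0
```

```bash
cat > go.py <<'E'
import sys
from h import *
from scipy.spatial.transform import Rotation as Ro
np.set_printoptions(precision=4,suppress=True)
# usage: go.py x y z yaw : tool-frame shift/turn to that TCP pose, tool y along (-sin,cos)yaw
def go(x,y,z,th):
    o=get_obs(); w,a,b,c=o["eef_rot"]; R=Ro.from_quat([a,b,c,w]).as_matrix()
    T=np.array([[-np.cos(th),-np.sin(th),0],[-np.sin(th),np.cos(th),0],[0,0,-1]])
    print("t",o["time"],"pos",np.array(o["position"]),"F",np.array(o["force"]),"w",o["width"])
    print("shift",R.T@(np.array([x,y,z])-o["position"]),"turn",np.degrees(Ro.from_matrix(R.T@T).as_rotvec()))
if __name__=="__main__": go(*map(float,sys.argv[1:]))
E
python3 go.py .397 .271 .23 -.115
```

```text
t 1.1 pos [0.321  0.381  0.2315] F [0.5331 0.631  0.0065] w 0.01213855667007067
shift [-0.0881 -0.1006  0.0015] turn [0.0243 0.0324 0.0139]
```

Request:
carry_out:
  series:
    - {"translation": [-0.03, -0.034, 0], "turn": [0, 0, 0], "grip": 1}
    - {"translation": [-0.059, -0.067, 0], "turn": [0, 0, 0], "grip": 1}
    - {"translation": [-0.088, -0.1, 0], "turn": [0, 0, 0], "grip": 1}
    - {"translation": [-0.088, -0.1, 0], "turn": [0, 0, 0], "grip": 1}

```text
time: 1.5
position: [0.3992, 0.2691, 0.2316]
eef_rot: [0.001, 0.06, 0.998, -0.001]
force: [-0.3, 1.3, -0.1]
width: 0.0003
gripper_force: 0.0
```

```bash
cat > c.py <<'E'
import sys
from h import *
np.set_printoptions(precision=4,suppress=True)
nm=sys.argv[1]; o=get_obs(); print(o["position"],o["joints"])
c=cam("wrist"); im,d=read_camera("wrist"); cv2.imwrite(f"pics/{nm}.png",im)
for k,z in dict(grip_top=None,bolt_knob=.076,catch_pad=.061,lock_bed=.026).items():
    for x in pinpoint(k,"wrist")[:1]: print(k,round(x["p"],2),np.array(x["at"]),"z",atz("wrist",x["at"],z,c) if z else "","d",atd("wrist",x["at"],d,c))
E
python3 c.py w1
```

```text
[0.3992 0.2691 0.2316] [ 0.4513  0.1866  1.7577 -0.0024  1.196  -0.9982]
grip_top 0.74 [335.4 302. ] z  d [0.388  0.2756 0.2363]
bolt_knob 0.76 [425.6 338. ] z [0.5077 0.3417 0.076 ] d [0.5081 0.3418 0.0755]
catch_pad 0.84 [494.2 327.2] z [0.5144 0.4037 0.061 ] d [0.5142 0.4036 0.0613]
lock_bed 0.76 [482.8 309.4] z [0.5158 0.4066 0.026 ] d [0.5034 0.3985 0.048 ]
```

View pics/w1.png

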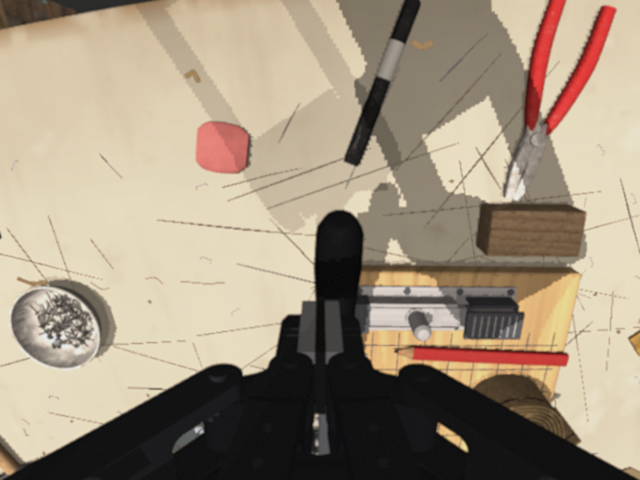

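The wrist picture shows the grip at columns 317–362, just under the fingers. The knob is at (424,322) and the catch plate at (494,320), both matching the networks.

Run:
```python
from h import *
c=cam("wrist"); im,d=read_camera("wrist")
for uv in((319,240),(330,240),(339,240),(349,240),(359,240),(341,215),(335,285)): print(uv,atd("wrist",uv,d,c))
```

```text
(319, 240) [0.37953457 0.27460218 0.17472016]
(330, 240) [0.3795285  0.28004554 0.17670271]
(339, 240) [0.38028192 0.28444932 0.17592363]
(349, 240) [0.38203004 0.28948921 0.17224818]
(359, 240) [4.38564994e-01 3.05112825e-01 2.32987431e-04]
(341, 215) [4.12836096e-01 2.90817643e-01 9.31546331e-05]
(335, 285) [0.40747304 0.27993161 0.16814033]
```

Request:
carry_out:
  series:
    - {"translation": [0, 0.007, 0.01], "turn": [0, 0, 0], "grip": 1}
    - {"translation": [0, 0.007, 0.035], "turn": [0, 0, 0], "grip": 1}
    - {"translation": [0, 0.007, 0.055], "turn": [0, 0, 0], "grip": 1}
    - {"translation": [0, 0.007, 0.07], "turn": [0, 0, 0], "grip": 1}
    - {"translation": [0, 0.007, 0.085], "turn": [0, 0, 0], "grip": 1}

```text
time: 2.3
position: [0.396, 0.2809, 0.1451]
eef_rot: [-0.0, 0.057, 0.998, -0.0]
force: [-1.9, 0.2, 3.4]
width: 0.0002
gripper_force: 1.3
```

Request:
carry_out:
  series:
    - {"translation": [0, 0, 0.015], "turn": [0, 0, 0], "grip": 1}
    - {"translation": [0, 0, 0.03], "turn": [0, 0, 0], "grip": 1}
    - {"translation": [0, 0, 0.045], "turn": [0, 0, 0], "grip": 1}
    - {"translation": [0, 0, 0.06], "turn": [0, 0, 0], "grip": 1}
    - {"translation": [0, 0, 0.075], "turn": [0, 0, 0], "grip": 1}

```text
time: 2.8
position: [0.3959, 0.2809, 0.0702]
eef_rot: [-0.0, 0.057, 0.998, -0.0]
force: [-1.7, -0.6, 2.9]
width: 0.0003
gripper_force: 1.3
```

Request:
carry_out:
  series:
    - {"translation": [0, 0, 0.012], "turn": [0, 0, 0], "grip": 1}
    - {"translation": [0, 0, 0.022], "turn": [0, 0, 0], "grip": 1}
    - {"translation": [0, 0, 0.029], "turn": [0, 0, 0], "grip": 1}
    - {"translation": [0, 0, 0.032], "turn": [0, 0, 0], "grip": 1}
    - {"translation": [0, 0, 0.033], "turn": [0, 0, 0], "grip": 1}

```text
time: 3.3
position: [0.3967, 0.2798, 0.0381]
eef_rot: [-0.0, 0.058, 0.998, -0.0]
force: [-3.3, 1.4, 5.6]
width: -0.0
gripper_force: 2.7
```

Request:
carry_out:
  series:
    - {"translation": [0, 0, 0.001], "turn": [0, 0, 0], "grip": 1}
    - {"translation": [0, 0, 0.002], "turn": [0, 0, 0], "grip": 1}
    - {"translation": [0, 0, 0.003], "turn": [0, 0, 0], "grip": 1}
    - {"translation": [0, 0, 0.003], "turn": [0, 0, 0], "grip": 1}
    - {"translation": [0, 0, 0.003], "turn": [0, 0, 0], "grip": 1}

```text
time: 3.8
position: [0.3967, 0.2798, 0.0375]
eef_rot: [0.0, 0.058, 0.998, 0.0]
force: [-8.0, -1.3, 27.1]
width: -0.0002
gripper_force: 13.5
```

Request:
carry_out:
  series:
    - {"translation": [0, 0, -0.05], "turn": [0, 0, 0], "grip": 1}
    - {"translation": [0, 0, -0.1], "turn": [0, 0, 0], "grip": -0.1}
    - {"translation": [-0.03, 0.035, -0.115], "turn": [0, 0, 0], "grip": -0.1}
    - {"translation": [-0.06, 0.07, -0.115], "turn": [0, 0, 0], "grip": -0.1}
    - {"translation": [-0.082, 0.099, -0.115], "turn": [0, 0, 0], "grip": -0.1}

```text
time: 4.3
position: [0.4934, 0.3706, 0.1528]
eef_rot: [0.003, 0.058, 0.998, 0.002]
force: [0.9, -0.5, -0.2]
width: 0.047
gripper_force: 0.0
```

Request:
carry_out:
  series:
    - {"translation": [-0.02, 0.025, 0], "turn": [0, 0, 0], "grip": -0.1}
    - {"translation": [-0.02, 0.025, 0], "turn": [0, 0, 0], "grip": -0.1}
    - {"translation": [-0.02, 0.025, 0], "turn": [0, 0, 0], "grip": -0.1}

```text
time: 4.6
position: [0.5129, 0.3911, 0.1502]
eef_rot: [0.0, 0.058, 0.998, -0.0]
force: [0.2, -0.6, 0.0]
width: 0.0468
gripper_force: 0.0
```

```bash
python3 c.py w2; python3 go.py .5127 .3908 .15 -.11; python3 a.py
```

```text
[0.5129 0.3911 0.1502] [ 0.5447  0.4983  1.4957 -0.0005  1.1475 -0.9106]
grip_top 0.77 [102.2  56.6] z  d [0.3908 0.2792 0.0379]
bolt_knob 0.66 [226.5 253.1] z [0.5042 0.3402 0.076 ] d [0.5043 0.3401 0.0757]
catch_pad 0.85 [344.  250.6] z [0.5154 0.4045 0.061 ] d [0.5154 0.4045 0.061 ]
lock_bed 0.71 [344.6 232. ] z [0.5147 0.4069 0.026 ] d [0.5042 0.406  0.0611]
t 4.85 pos [0.5118 0.3903 0.1504] F [-0.5228  0.6113 -0.2786] w 0.04689056382543014
shift [-0.0008  0.0006  0.0004] turn [-0.0333 -0.0261 -0.3283]
4.85 [0.5118 0.3903 0.1504] [-0.0002  0.0578  0.9983 -0.0003] [ 0.5444  0.4967  1.4981 -0.0002  1.1475 -0.9106]
top cutter 0.84 [242.  218.4] z: [0.5885 0.389  0.    ] d: [0.5846 0.3852 0.0263]
top grip_top 0.82 [286.1 306.8] z:  d: [0.4113 0.2578 0.5946]
top lock_bed 0.67 [233.3 250.9] z: [0.5139 0.4025 0.026 ] d: [0.4665 0.3101 0.607 ]
top bolt_knob 0.5 [260.9 250. ] z: [0.5118 0.338  0.076 ] d: [0.5119 0.3381 0.0746]
scene cutter 0.55 [250.3 242.8] z: [0.5915 0.3923 0.    ] d: [0.5561 0.3671 0.0334]
scene grip_top 0.72 [240.  313.3] z:  d: [0.3909 0.2833 0.0342]
scene lock_bed 0.69 [219.9 252. ] z: [0.5148 0.4087 0.026 ] d: [0.4983 0.3951 0.0429]
scene bolt_knob 0.97 [244.1 247.9] z: [0.4941 0.337  0.076 ] d: [0.4984 0.3402 0.0718]
scene catch_pad 0.79 [219.4 240.8] z: [0.5068 0.3996 0.061 ] d: [0.5084 0.4009 0.0595]
```

View pics/w2.png

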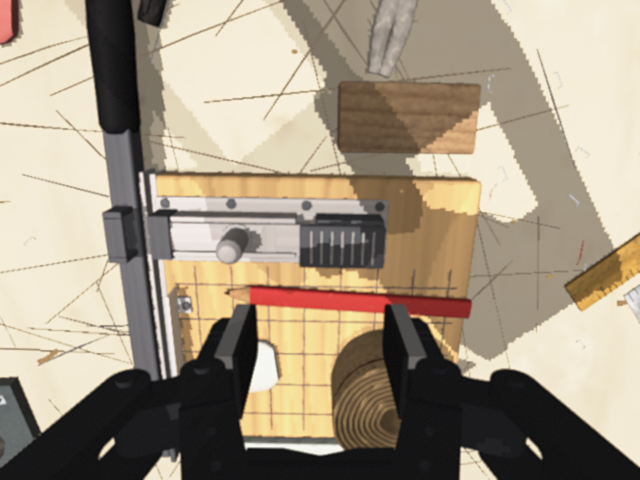

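The wrist view is clear. The arm is down with its grip at (115,65). The plate centre is at (344,248), the knob top at (229,252), and the lock line is within about 1° of the tool's y axis. The clearances fit, so I'm descending.

Request:
carry_out:
  series:
    - {"translation": [0, 0.0005, 0.03], "turn": [0, 0, -0.5], "grip": -0.1}
    - {"translation": [0, 0.0005, 0.06], "turn": [0, 0, -0.5], "grip": -0.1}
    - {"translation": [0, 0.0005, 0.08], "turn": [0, 0, -0.5], "grip": -0.1}
    - {"translation": [0, 0.0005, 0.086], "turn": [0, 0, -0.5], "grip": -0.1}
    - {"translation": [0, 0.0005, 0.088], "turn": [0, 0, -0.5], "grip": -0.1}
  grip_force: 60

```text
time: 5.95
position: [0.5123, 0.3915, 0.0616]
eef_rot: [-0.001, 0.053, 0.999, -0.0]
force: [0.6, 0.5, 0.1]
width: 0.0466
gripper_force: 0.0
```

Request:
carry_out:
  series:
    - {"translation": [0, 0, 0.001], "turn": [0, 0, 0], "grip": -0.1}
    - {"translation": [0, 0, 0.002], "turn": [0, 0, 0], "grip": -0.1}
    - {"translation": [0, 0, 0.002], "turn": [0, 0, 0], "grip": -0.1}

```text
time: 6.25
position: [0.5132, 0.3921, 0.0612]
eef_rot: [0.001, 0.053, 0.999, 0.0]
force: [0.5, 0.9, -0.1]
width: 0.047
gripper_force: 0.0
```

Request:
carry_out:
  series:
    - {"translation": [0, 0, 0.001], "turn": [0, 0, 0], "grip": -0.1}
    - {"translation": [0, 0, 0.002], "turn": [0, 0, 0], "grip": -0.1}
    - {"translation": [0, 0, 0.003], "turn": [0, 0, 0], "grip": -0.1}
    - {"translation": [0, 0, 0.003], "turn": [0, 0, 0], "grip": -0.1}

```text
time: 6.65
position: [0.5129, 0.3918, 0.0575]
eef_rot: [0.0, 0.053, 0.999, 0.0]
force: [0.0, -0.6, 3.8]
width: 0.047
gripper_force: 1.4
```

Request:
carry_out:
  series:
    - {"translation": [0, 0, 0.001], "turn": [0, 0, 0], "grip": -0.1}
    - {"translation": [0, 0, 0.002], "turn": [0, 0, 0], "grip": -0.1}
    - {"translation": [0, 0, 0.003], "turn": [0, 0, 0], "grip": -0.1}
    - {"translation": [0, 0, 0.003], "turn": [0, 0, 0], "grip": -0.1}

```text
time: 7.05
position: [0.5129, 0.3918, 0.0543]
eef_rot: [0.0, 0.053, 0.999, 0.0]
force: [-0.0, 0.7, 4.3]
width: 0.0467
gripper_force: 2.1
```

Request:
carry_out:
  series:
    - {"translation": [0, 0, 0.001], "turn": [0, 0, 0], "grip": -0.1}
    - {"translation": [0, 0, 0.002], "turn": [0, 0, 0], "grip": -0.1}
    - {"translation": [0, 0, 0.003], "turn": [0, 0, 0], "grip": -0.1}
    - {"translation": [0, 0, 0.004], "turn": [0, 0, 0], "grip": -0.1}
    - {"translation": [0, 0, 0.004], "turn": [0, 0, 0], "grip": -0.1}

```text
time: 7.55
position: [0.5129, 0.3918, 0.0504]
eef_rot: [0.0, 0.053, 0.999, 0.0]
force: [-0.3, -0.2, 5.8]
width: 0.0471
gripper_force: 3.0
```

Request:
carry_out:
  series:
    - {"translation": [0, 0, 0.001], "turn": [0, 0, 0], "grip": -0.1}
    - {"translation": [0, 0, 0.001], "turn": [0, 0, 0], "grip": -0.1}
    - {"translation": [0, 0, 0.001], "turn": [0, 0, 0], "grip": -0.1}

```text
time: 7.85
position: [0.5129, 0.3919, 0.0496]
eef_rot: [0.0, 0.053, 0.999, 0.0]
force: [-0.8, -0.7, 7.1]
width: 0.0469
gripper_force: 3.2
```

Request:
carry_out:
  series:
    - {"translation": [0, 0, 0.001], "turn": [0, 0, 0], "grip": -0.1}
    - {"translation": [0, 0, 0.001], "turn": [0, 0, 0], "grip": -0.1}
    - {"translation": [0, 0, 0.001], "turn": [0, 0, 0], "grip": -0.1}

```text
time: 8.15
position: [0.5129, 0.3919, 0.0494]
eef_rot: [0.0, 0.053, 0.999, 0.0]
force: [-3.0, -0.8, 11.0]
width: 0.0474
gripper_force: 6.0
```

Request:
carry_out:
  series:
    - {"translation": [0, -0.002, 0], "turn": [0, 0, 0], "grip": -0.1}
    - {"translation": [0, -0.004, 0], "turn": [0, 0, 0], "grip": -0.1}
    - {"translation": [0, -0.006, 0], "turn": [0, 0, 0], "grip": -0.1}
    - {"translation": [0, -0.008, 0], "turn": [0, 0, 0], "grip": -0.1}
    - {"translation": [0, -0.01, 0], "turn": [0, 0, 0], "grip": -0.1}

```text
time: 8.65
position: [0.5132, 0.3841, 0.0494]
eef_rot: [0.002, 0.054, 0.999, 0.002]
force: [0.0, 6.1, 6.5]
width: 0.0468
gripper_force: 4.0
```

Request:
carry_out:
  series:
    - {"translation": [0, 0, 0.001], "turn": [0, 0, 0], "grip": -0.1}
    - {"translation": [0, -0.002, 0.001], "turn": [0, 0, 0], "grip": -0.1}
    - {"translation": [0, -0.004, 0.001], "turn": [0, 0, 0], "grip": -0.1}
    - {"translation": [0, -0.006, 0.001], "turn": [0, 0, 0], "grip": -0.1}
    - {"translation": [0, -0.008, 0.001], "turn": [0, 0, 0], "grip": -0.1}

```text
time: 9.15
position: [0.513, 0.3776, 0.0493]
eef_rot: [0.002, 0.054, 0.999, 0.003]
force: [-0.6, 8.8, 10.7]
width: 0.0471
gripper_force: 5.8
```

Request:
carry_out:
  series:
    - {"translation": [0, -0.002, 0], "turn": [0, 0, 0], "grip": -0.1}
    - {"translation": [0, -0.004, 0], "turn": [0, 0, 0], "grip": -0.1}
    - {"translation": [0, -0.006, 0], "turn": [0, 0, 0], "grip": -0.1}
    - {"translation": [0, -0.006, 0], "turn": [0, 0, 0], "grip": -0.1}

```text
time: 9.55
position: [0.5125, 0.3712, 0.0492]
eef_rot: [0.002, 0.054, 0.999, 0.003]
force: [-0.3, 8.1, 11.1]
width: 0.0472
gripper_force: 5.6
```

```bash
python3 a.py|grep -E "knob|catch"; python3 c.py w3; python3 -c "
import cv2
a=cv2.imread('pics/w3.png')[100:400,120:520];cv2.imwrite('pics/w3c.png',cv2.resize(a,None,fx=2,fy=2))"
```

```text
top bolt_knob 0.58 [265.1 253.3] z: [0.505  0.3293 0.076 ] d: [0.4698 0.2855 0.5334]
scene bolt_knob 0.8 [253.5 248. ] z: [0.5011 0.3223 0.076 ] d: [0.5041 0.3244 0.0731]
scene catch_pad 0.64 [220.3 243.6] z: [0.5008 0.3935 0.061 ] d: [0.5043 0.3964 0.0575]
[0.5125 0.3712 0.0492] [ 0.5162  0.6003  1.6101  0.0032  0.9237 -0.9491]
grip_top 0.87 [16.  15.6] z  d [0.3909 0.2794 0.0379]
bolt_knob 0.68 [183.3 353. ] z [0.503  0.3277 0.076 ] d [0.5031 0.3277 0.0759]
catch_pad 0.88 [405.7 321.6] z [0.5081 0.4013 0.061 ] d [0.5033 0.3998 0.0694]
lock_bed 0.9 [406.6 292.2] z [0.5139 0.4084 0.026 ] d [0.5013 0.4037 0.0519]
```

View pics/w3c.png

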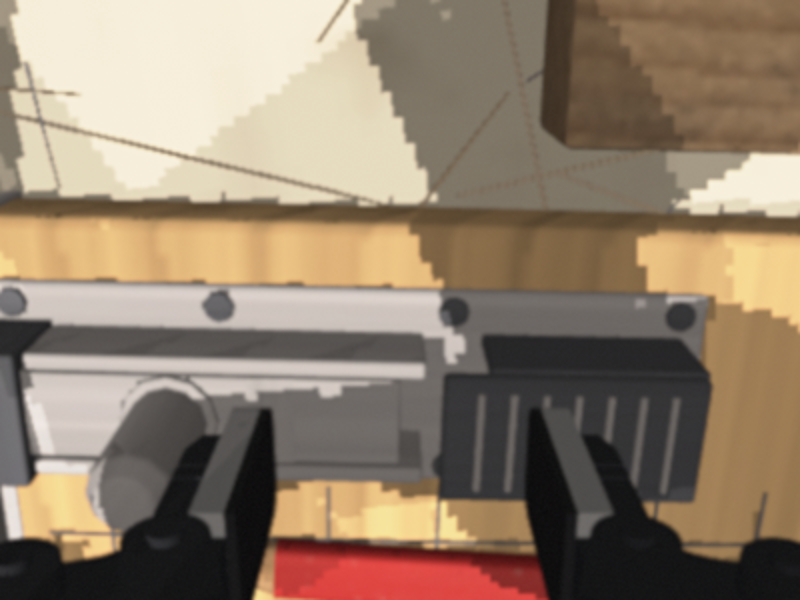

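The picture shows one fingertip behind the knob and the other on the plate. The bolt is about 14 mm across. The rest follows.

Request:
carry_out:
  series:
    - {"translation": [0, -0.002, 0], "turn": [0, 0, 0], "grip": -0.1}
    - {"translation": [0, -0.004, 0], "turn": [0, 0, 0], "grip": -0.1}
    - {"translation": [0, -0.006, 0], "turn": [0, 0, 0], "grip": -0.1}
    - {"translation": [0, -0.008, 0], "turn": [0, 0, 0], "grip": -0.1}
    - {"translation": [0, -0.01, 0], "turn": [0, 0, 0], "grip": -0.1}

```text
time: 10.9
position: [0.5114, 0.3613, 0.0492]
eef_rot: [0.002, 0.054, 0.999, 0.003]
force: [-0.0, 8.9, 10.1]
width: 0.0469
gripper_force: 5.5
```

Request:
carry_out:
  series:
    - {"translation": [0, -0.002, 0], "turn": [0, 0, 0], "grip": -0.1}
    - {"translation": [0, -0.004, 0], "turn": [0, 0, 0], "grip": -0.1}
    - {"translation": [0, -0.005, 0], "turn": [0, 0, 0], "grip": -0.1}
    - {"translation": [0, -0.005, 0], "turn": [0, 0, 0], "grip": -0.1}

```text
time: 11.3
position: [0.5108, 0.3561, 0.0491]
eef_rot: [0.002, 0.054, 0.999, 0.003]
force: [0.3, 6.6, 10.1]
width: 0.0467
gripper_force: 5.4
```

Request:
carry_out:
  series:
    - {"translation": [0, -0.001, 0], "turn": [0, 0, 0], "grip": -0.1}
    - {"translation": [0, -0.002, 0], "turn": [0, 0, 0], "grip": -0.1}
    - {"translation": [0, -0.003, 0], "turn": [0, 0, 0], "grip": -0.1}
    - {"translation": [0, -0.003, 0], "turn": [0, 0, 0], "grip": -0.1}

```text
time: 11.7
position: [0.5106, 0.3542, 0.0491]
eef_rot: [0.003, 0.054, 0.999, 0.004]
force: [-0.6, 12.1, 9.3]
width: 0.047
gripper_force: 7.7
```

Request:
carry_out:
  series:
    - {"translation": [0, -0.001, 0.0], "turn": [0, 0, 0], "grip": -0.1}
    - {"translation": [0, -0.001, 0], "turn": [0, 0, 0], "grip": -0.1}
    - {"translation": [0, -0.001, 0], "turn": [0, 0, 0], "grip": -0.1}

```text
time: 12.0
position: [0.5106, 0.3541, 0.0491]
eef_rot: [0.003, 0.054, 0.999, 0.004]
force: [-0.9, 15.6, 7.7]
width: 0.0471
gripper_force: 8.5
```

```bash
python3 c.py w4|grep knob; python3 a.py|grep knob;python3 -c "
import cv2
a=cv2.imread('pics/w4.png')[100:400,20:520];cv2.imwrite('pics/w4c.png',cv2.resize(a,None,fx=1.6,fy=1.6))"
```

```text
bolt_knob 0.62 [182.2 352.2] z [0.5007 0.3104 0.076 ] d [0.5008 0.3103 0.0759]
top bolt_knob 0.6 [287.8 305.5] z: [0.3991 0.2817 0.076 ] d: [0.412  0.2572 0.5719]
scene bolt_knob 0.75 [259.1 251.7] z: [0.4968 0.3084 0.076 ] d: [0.4988 0.3098 0.074 ]
```

View pics/w4c.png

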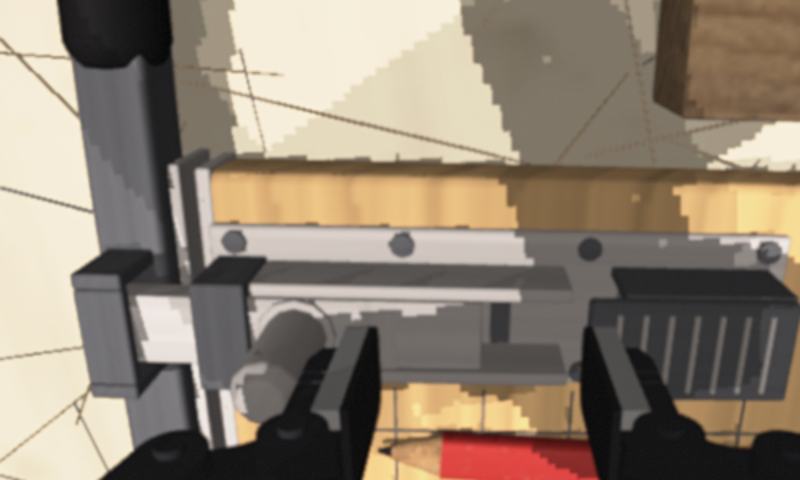

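The bolt runs through the keeper staple and the knob has moved about 30 mm to its stop. Now I lift straight off.

Request:
carry_out:
  series:
    - {"translation": [0, 0, -0.01], "turn": [0, 0, 0], "grip": -0.1}
    - {"translation": [0, 0.002, -0.03], "turn": [0, 0, 0], "grip": -0.1}
    - {"translation": [0, 0.002, -0.06], "turn": [0, 0, 0], "grip": -0.1}
    - {"translation": [0, 0.002, -0.09], "turn": [0, 0, 0], "grip": -0.1}
    - {"translation": [0, 0.002, -0.11], "turn": [0, 0, 0], "grip": -0.1}

```text
time: 13.35
position: [0.5083, 0.3509, 0.1585]
eef_rot: [0.0, 0.053, 0.999, -0.0]
force: [-0.6, 0.6, 0.1]
width: 0.0467
gripper_force: 0.0
```

```bash
python3 c.py w5
python3 - <<'E'
from h import *
c=cam("wrist"); im,d=read_camera("wrist")
for x in outline_of("catch_pad","wrist")[:1]:
    m=x["mask"]; print(x["p"],x["at"],m.sum()); u,v=x["at"]
    for uv in((u,v),(u+10,v),(u-10,v)): print(atd("wrist",uv,d,c))
E
python3 -c "
import cv2
a=cv2.imread('pics/w5.png')[130:330,120:520];cv2.imwrite('pics/w5c.png',cv2.resize(a,None,fx=2,fy=2))"
```

```text
[0.5083 0.3509 0.1585] [ 0.4926  0.4537  1.5523 -0.0003  1.1353 -0.9716]
grip_top 0.81 [177.4  53.9] z  d [0.3902 0.2792 0.0377]
bolt_knob 0.81 [247.8 245.6] z [0.4996 0.3105 0.076 ] d [0.4997 0.3105 0.0757]
catch_pad 0.89 [409.4 242.7] z [0.5128 0.4042 0.061 ] d [0.5128 0.4042 0.0609]
lock_bed 0.79 [405.  228.3] z [0.5143 0.4082 0.026 ] d [0.5034 0.4019 0.0613]
0.97 [401.3, 242.5] 4343
[0.50983399 0.3980541  0.0614317 ]
[0.51045265 0.40397636 0.06147287]
[0.50922211 0.39214248 0.06137322]
```

View pics/w5c.png

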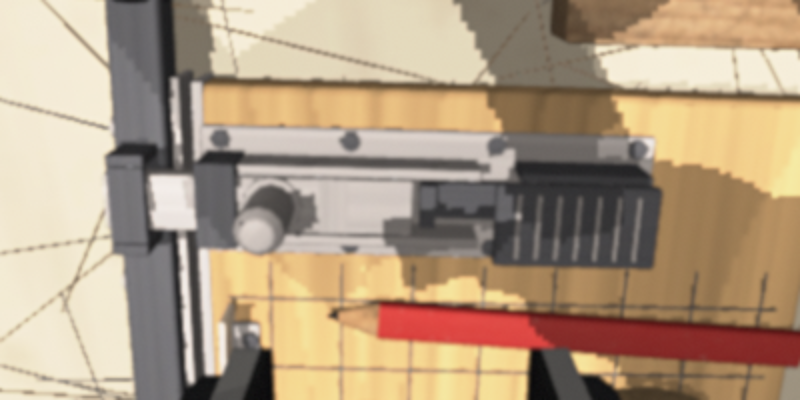

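The catch is back up at 61 mm behind the bolt, the bolt is through the keeper, the arm is down, and the robot is clear of everything.

```bash
python3 -c "from bench import *; print(sign_off())"
```

```text
the job is handed in; nothing more can be done
None
```

I handed the job in with the cutter locked: the blade arm is down, the bolt is fully across through its keeper, and the catch has sprung up behind it. The robot stands clear, and I saw none of the loose things move. The hand-in returned no verdict.

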